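# Set the slider of a furniture workshop's measuring rail

## Task

Set the slider of the measuring rail: press down the pad in the middle of the slider to free its brake and, keeping the pad down, push the slider along the rail until it butts against the stop that carries the round stud. Then take your fingers straight off so that the pad springs up and the brake holds it there. Pick nothing up, never force the slider along with its brake on, and leave the other things on the bench where they are.

Things in the scene. Friction and masses are not known exactly. Their poses are not given: they have to be found in the camera images.
- rail: The fixed measuring rail, screwed to the bench: wooden plank 100 mm wide, 520 mm long and 12 mm thick, with an aluminium rail 40 mm wide and 500 mm long along its middle, top of the rail 32 mm above the bench. Origin: centre of the plank's underside, on the bench. Its y axis runs along the rail, z up; x is level across the rail.
- slider (a joint): Position in m of the dark steel slider along the rail's +y from the rail's centre. Slider 88 mm long, 62 mm wide, captive on the rail: an upright shoulder 14 mm thick at each end, top 62 mm above the bench; between them a gap 60 mm long, open at both sides, with the press pad as its floor. Pad down: it slides with about 1 N of friction; pad up: a brake holds it against a push of about 9 N.
- pad (a joint): How far the black ribbed press pad in the middle of the slider is pushed down, in m: 0 up (brake on), 0.006 fully down. The pad is 56 mm along the rail by 58 mm across, and its top lies 46 mm above the bench when up, 16 mm below the tops of the shoulders. A spring pushes it up: about 11 N starts it moving, 16 N takes it fully down. The brake is free once it is down 2 mm or more.
- slider_mid (a point): Point on the slider at the centre of the pad's top when the pad is up, 46 mm above the bench; it travels with the slider but does not sink with the pad. Each end face of the slider lies 44 mm from it along the rail.
- stop_stud: The marked stop: fixed brass block over the rail, 24 mm along the rail, 64 mm across, top 56 mm above the bench, with an upright round dark steel stud 20 mm in diameter and 24 mm tall on top (stud top 80 mm above the bench). It stands on one side of the slider or the other. Origin: on the bench under its centre; axes as the rail's.
- stud_stop_mid (a point): Centre of the top face of the marked stop's block (foot of the stud), 56 mm above the bench. The slider butts against this stop when its slider_mid is 56 mm away horizontally.
- stop_plain: The other stop, on the other side of the slider: the same brass block without a stud, flat on top. Origin: on the bench under its centre.
- screwdriver: Bystander: screwdriver with a clear amber handle, 200 mm long, lying beyond the rail. Origin: under its middle.
- offcut: Bystander: pale wood offcut 50 x 90 x 35 mm, on the robot's side of the rail. Origin: centre of its underside.
- tack_tin: Bystander: open square tin of tacks, 70 x 70 x 35 mm, on the robot's side of the rail. Origin: centre of its underside.
- glue_jar: Bystander: white jar with a black cap, 60 mm in diameter, 75 mm tall, beyond the rail. Origin: centre of its underside.
- mallet: Bystander: wooden mallet, about 280 mm long, lying to the robot's left; head 74 mm in diameter. Origin: on the bench under the handle.
- mug: Bystander: white mug, 80 mm in diameter, 90 mm tall, to the robot's right. Origin: centre of its underside.
- wood_foot: Bystander: turned wooden furniture foot standing upright, 110 mm tall, 48 mm in diameter, to the robot's right. Origin: centre of its underside.

How it is judged:
By the outcome, as a careful person would: the job done as asked, in the order asked, and still so for the second after the job is handed in, with the robot touching nothing.
It also fails if it takes over 42 s, if anything falls off the work surface, if the arm or the gripper's body presses on something with over 40 N, if the wrist force passes 120 N, or if a joint passes its speed limit or range.

## Robot

A 6-joint arm with a two-finger parallel gripper is mounted at the origin on the work surface. World frame = base frame: x ahead of the robot, y to its left, z up, the work surface at z = 0. Lengths are in m, angles in rad, forces in N, time in s.
With the tool pointing down it reaches from about 0.35 to 0.725 m from the base axis. Payload 6 kg.
Tool frame: the origin (TCP) lies at the very end of the fingers, on their centre line; the grasp point (between the pads) lies 19 mm behind it; z points along the fingers, y is the line along which they close (so a half turn about z gives the same grasp; the last joint's range is limited). The gripper opens to 85 mm and grips with 20 to 120 N. Pads are 22 mm wide; open, the fingers measure 114 mm over their backs; the gripper's body (76 mm by 85 mm) begins 54 mm behind the grasp point. The pads swing forward as they close: fully open they stand 13 mm farther back than shut.
Start: joints at [-0.956, 0.04, 0.085, 0, -1.615, -0.334], TCP at [0.166, -0.576, 0.231] pointing down, gripper open.
Joint ranges: [-2.56, 2.56], [-1.29, 2.01], [-1.08, 1.49], [-3.29, 1.98], [-2.81, -0.18], [-2.99, 2.99]. Speed limits (rad/s): [2.57, 2.57, 3.01, 3.14, 3.14, 3.14].

## Interface

Orientations are given as a unit quaternion [w, x, y, z].
In Python, from plant import robot, imaging gives the robot as it stands.
- The arm moves only by the tool servo_tool, never from a script. Its argument "moves" is a list of rows, each an object of numbers: "dx", "dy", "dz": the shift along the tool's x, y, z in units of 0.2 m (1.0 is 0.2 m); "roll": the turn about the tool's z in units of 180 degrees (1.0 is 180 degrees); "jaw": the opening, from 0 (shut) to 1 (fully open). In form: [{"dx": .., "dy": .., "dz": .., "roll": .., "jaw": ..}, ...]. A call has 1 to 8 rows; each row shifts and turns the commanded pose from where the row before left it, along the tool's axes as they then stand; what a row does not reach is not made up. A row lasts 1/10 s, in which the tool goes at most 50 mm and 8.59 degrees, less where a joint would pass 70% of its speed; a pose out of reach is approached as far as the arm can. A call with a number of a shift or a turn outside -1 to 1 is refused whole. A call with a gripper value outside its range is refused whole. The fingers move at their own pace and stop on an object; "grip_force" is the grip in N (left out, the last holds). Time passes only in rows, so rows that do not move let the fingers close. It gives the time, the measured TCP pose, the force, the opening and the grip force at its end, in the units of the state.
- robot.state(): the state, without advancing time (a new reading comes with each control period).
- imaging.get_image(name): name is "scene" or "top" or "wrist"; returns the picture (420x560x3 uint8, blue, green, red); there is no depth.
- imaging.camera_model(name): a dict with "mtx" (3x3 intrinsics, pixels), "world_from_camera" (4x4, takes a point from camera to world coordinates). Camera axes: x right, y up, looking along -z (the intrinsics and any distortion apply to the point x, -y, -z); pixel columns grow to the right and rows downward; lengths in m; the calibration is good to about 2 mm. A picture is of the moment at which its call begins: read the wrist's pose just before it. camera_model takes no time and is no camera call; for the wrist camera it gives the pose at the moment of the call.
- robot.close_job(): hands the job in; it is judged then, once.
Trained networks look in the newest picture that a camera, given by its name, has taken for a name from the list of things; names that differ only in an ending like _2 or _b are one class to them, and where a whole thing is asked for, a point or a joint stands for the part that bears it (a point fixed in the world has none). Each returns a list of dicts, best first, with "p" (0 to 1); they miss things now and then, are a little off and sometimes report something else, mostly with a low value. They report only what shows in the picture. A call takes as long as a camera call.
- imaging.cut_out(camera, query): "mask" (420x560 bool, what is visible of it) and "xy" ([column, row] in pixels, amid what is visible of it).
The state is a dict: "t": time; "q": joint angles; "qd": joint speeds; "joint_efforts": joint torques, N m; "eef_pos": TCP position; "orientation": TCP orientation; "contact_force": force on the tool from outside, world axes, zero at the start; "moment": the same for the moment, N m; "opening": finger opening in m; "grip_force": force on a finger pad.
Only numpy, scipy, OpenCV 4.12 (cv2) and the standard library are available. Lean on these libraries where they do the work, as an engineer would, in place of code of your own. Each camera call takes 0.05 s, during which the arm holds its last target. There are 200 camera calls.

## Working session

There is one attempt and no reset: what is moved stays moved. The work goes in short steps, Python scripts to look and compute and a tool call to move; the robot and the scene stay as the last step left them, time stands still between calls to the robot, and variables do not carry over. Pictures are saved under pics/ and viewed, at most 10 in all, crops included, and the job is handed in when it is done.

Besides the shell and the picture viewer there is one more tool, called after "Emit:" in YAML: its name, and indented under it one key for each argument. servo_tool: Moves the arm, as the interface text tells. Shifts and turns lie within -1 to 1; 1 stands for 0.2 m of shift or 180 degrees of turn. Its arguments: {"type":"object","properties":{"moves":{"type":"array"},"grip_force":{"type":"number"}},"required":["moves"]}

```bash
mkdir -p pics
cat > h.py <<'E'
import numpy as np,cv2
from plant import robot,imaging
def ray(cam,px,z):
    m=imaging.camera_model(cam);K=np.array(m["mtx"]);T=np.array(m["world_from_camera"])
    d=np.linalg.inv(K)@[px[0],px[1],1];d=T[:3,:3]@[d[0],-d[1],-d[2]];o=T[:3,3]
    return o+d*(z-o[2])/d[2]
def proj(cam,P):
    m=imaging.camera_model(cam);K=np.array(m["mtx"]);T=np.array(m["world_from_camera"])
    c=T[:3,:3].T@(np.array(P)-T[:3,3]);p=K@[c[0],-c[1],-c[2]];return p[:2]/p[2]
E
python3 - <<'E'
from h import *
s=robot.state();print(s["t"],s["eef_pos"],s["orientation"],s["contact_force"])
im=imaging.get_image("top");cv2.imwrite("pics/top.png",im)
im2=imaging.get_image("scene");cv2.imwrite("pics/scene.png",im2)
print(imaging.camera_model("top").keys())
for q,z in [("slider_mid",.05),("pad",.046),("stop_stud",.06),("stop_plain",.056),("rail",.02)]:
  for r in imaging.cut_out("top",q)[:2]:
    print(q,r["p"],r["xy"],ray("top",r["xy"],z).round(3),cv2.minAreaRect(np.argwhere(r["mask"])[:,::-1].astype(np.float32)))
E
```

```text
0.0 [ 0.16625195 -0.57615518  0.23026893] [-1.86868101e-04 -1.39942691e-01  9.90159202e-01  8.73914770e-04] [-0.10702731 -0.32754809  0.25461365]
dict_keys(['mtx', 'world_from_camera'])
slider_mid 0.7 [293.6, 209.3] [ 0.557 -0.056  0.05 ] ((292.26922607421875, 207.34616088867188), (22.357240676879883, 30.201885223388672), 78.69007110595703)
pad 0.55 [292.9, 205.7] [ 0.569 -0.054  0.046] ((292.0, 207.50001525878906), (18.631032943725586, 17.062103271484375), 78.69007110595703)
stop_stud 0.71 [352.2, 196.1] [ 0.597 -0.235  0.06 ] ((350.90386962890625, 196.51922607421875), (21.376659393310547, 9.805806159973145), 78.69007110595703)
stop_plain 0.71 [228.9, 219.8] [0.525 0.141 0.056] ((227.9399871826172, 219.57997131347656), (21.496047973632812, 8.202438354492188), 81.8698959350586)
stop_plain 0.7 [428.8, 220.0] [ 0.523 -0.469  0.056] ((431.53564453125, 219.96163940429688), (35.17408752441406, 33.13273620605469), 42.87890625)
rail 0.72 [293.4, 208.2] [ 0.564 -0.057  0.02 ] ((293.9638671875, 208.24928283691406), (32.75111389160156, 165.60154724121094), 79.27555084228516)
```

View pics/top.png

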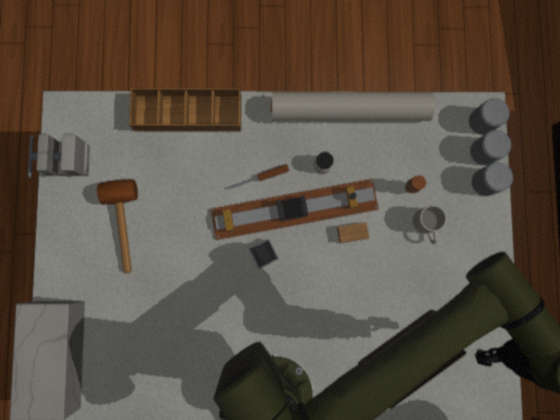

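View pics/scene.png

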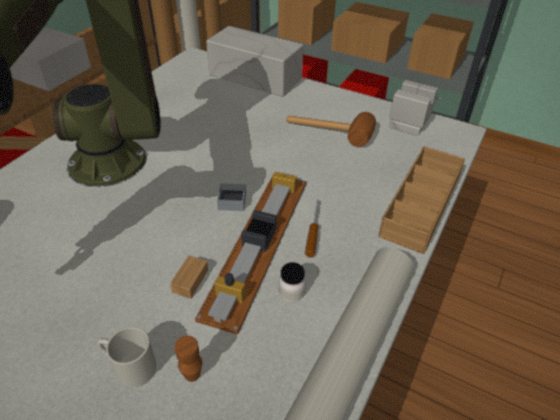

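The top view shows the slider at about (293,208) px and the stud stop at (351,196), on the robot's right. The plain stop is at (228,220). The scene view agrees, with the stud visible at (229,283). I'm moving above the slider with the jaws shut.

Emit:
servo_tool:
  moves:
    - {"roll":0.031,"jaw":0}
    - {"dx":-0.15,"dy":0.137,"jaw":0}
    - {"dx":-0.15,"dy":0.137,"jaw":0}
    - {"dx":-0.15,"dy":0.137,"jaw":0}
    - {"dx":-0.15,"dy":0.137,"jaw":0}
    - {"dx":-0.15,"dy":0.137,"jaw":0}
    - {"dx":-0.15,"dy":0.137,"jaw":0}
    - {"dx":-0.15,"dy":0.137,"jaw":0}

```text
invalid input
```

Emit:
servo_tool:
  moves:
    - {"dx":-0.15,"dy":0.137,"jaw":0}
    - {"dx":-0.15,"dy":0.137,"jaw":0}
    - {"dx":-0.15,"dy":0.137,"jaw":0}
    - {"dx":-0.15,"dy":0.137,"jaw":0}
    - {"dx":-0.15,"dy":0.137,"jaw":0}
    - {"dx":-0.15,"dy":0.137,"jaw":0}
    - {"dx":-0.15,"dy":0.137,"jaw":0}
    - {"jaw":0}

```text
invalid input
```

```bash
cat > look.py <<'E'
from h import *
import sys
s=robot.state();p=np.array(s["eef_pos"]);print(s["t"],p.round(4),np.round(s["orientation"],4),np.round(s["contact_force"],1),s["opening"])
im=imaging.get_image("wrist");cv2.imwrite(f"pics/{sys.argv[1]}.png",im)
for q,z in [("slider_mid",.055),("pad",.046),("stop_stud",.06),("stop_plain",.056),("rail",.03)]:
  for r in imaging.cut_out("wrist",q)[:1]:
    b=cv2.boxPoints(cv2.minAreaRect(np.argwhere(r["mask"])[:,::-1].astype(np.float32)))
    print(q,r["p"],r["xy"],ray("wrist",r["xy"],z).round(4),[ray("wrist",c,z)[:2].round(3).tolist() for c in b])
print("tcp px",proj("wrist",p),proj("wrist",[p[0],p[1],.046]))
E
python3 look.py w1
```

```text
0.35 [ 0.1663 -0.5764  0.231 ] [-1.000e-04 -1.399e-01  9.902e-01  2.000e-04] [ 0.4 -1.  -0. ] 0.08541417601197723
tcp px [286.76993616 278.99549554] [285.95933819 182.88719449]
```

View pics/w1.png

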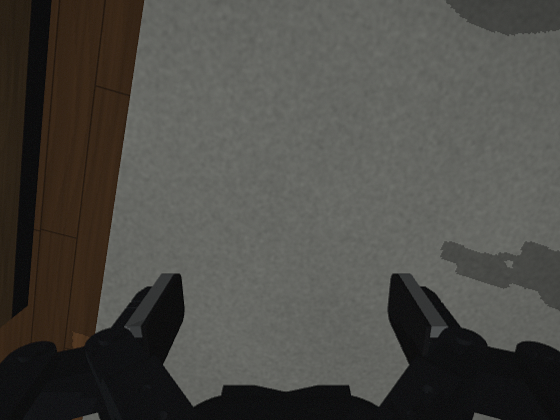

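The move was refused, and the wrist view shows only bare bench at the start pose. Most likely every row needs all five keys.

Emit:
servo_tool:
  moves:
    - {"dx":0.0,"dy":0.0,"dz":0.0,"roll":0.031,"jaw":0.0}
    - {"dx":-0.15,"dy":0.137,"dz":0.0,"roll":0.0,"jaw":0.0}
    - {"dx":-0.15,"dy":0.137,"dz":0.0,"roll":0.0,"jaw":0.0}
    - {"dx":-0.15,"dy":0.137,"dz":0.0,"roll":0.0,"jaw":0.0}
    - {"dx":-0.15,"dy":0.137,"dz":0.0,"roll":0.0,"jaw":0.0}
    - {"dx":-0.15,"dy":0.137,"dz":0.0,"roll":0.0,"jaw":0.0}
    - {"dx":-0.15,"dy":0.137,"dz":0.0,"roll":0.0,"jaw":0.0}
    - {"dx":-0.15,"dy":0.137,"dz":0.0,"roll":0.0,"jaw":0.0}

```text
t: 1.45
eef_pos: [0.3385, -0.3482, 0.2315]
orientation: [0.0, -0.092, 0.996, -0.0]
contact_force: [0.2, -0.0, 0.8]
opening: 0.0
grip_force: 0.0
```

Emit:
servo_tool:
  moves:
    - {"dx":-0.15,"dy":0.137,"dz":0.0,"roll":0.0,"jaw":0.0}
    - {"dx":-0.15,"dy":0.137,"dz":0.0,"roll":0.0,"jaw":0.0}
    - {"dx":-0.15,"dy":0.137,"dz":0.0,"roll":0.0,"jaw":0.0}
    - {"dx":-0.15,"dy":0.137,"dz":0.0,"roll":0.0,"jaw":0.0}
    - {"dx":-0.15,"dy":0.137,"dz":0.0,"roll":0.0,"jaw":0.0}
    - {"dx":-0.15,"dy":0.137,"dz":0.0,"roll":0.0,"jaw":0.0}
    - {"dx":-0.15,"dy":0.137,"dz":0.0,"roll":0.0,"jaw":0.0}
    - {"dx":0.0,"dy":0.0,"dz":0.0,"roll":0.0,"jaw":0.0}

```text
t: 2.25
eef_pos: [0.5109, -0.1195, 0.2302]
orientation: [-0.001, -0.094, 0.996, 0.0]
contact_force: [-0.7, -0.6, -0.6]
opening: -0.0002
grip_force: 0.0
```

```bash
python3 look.py w2
```

```text
2.25 [ 0.5109 -0.1195  0.2302] [-7.000e-04 -9.350e-02  9.956e-01  4.000e-04] [-0.7 -0.6 -0.6] -0.00023812082032888176
slider_mid 0.91 [349.4, 237.9] [ 0.5497 -0.052   0.055 ] [[0.596, -0.096], [0.523, -0.107], [0.511, -0.019], [0.583, -0.002]]
pad 0.73 [347.1, 240.6] [ 0.5563 -0.0519  0.046 ] [[0.536, -0.089], [0.525, -0.034], [0.581, -0.02], [0.592, -0.077]]
stop_stud 0.8 [151.0, 243.0] [ 0.5876 -0.2405  0.06  ] [[0.551, -0.259], [0.544, -0.219], [0.617, -0.212], [0.625, -0.255]]
stop_plain 0.62 [342.9, 240.2] [ 0.5529 -0.0592  0.056 ] [[0.593, -0.1], [0.52, -0.108], [0.511, -0.019], [0.585, -0.005]]
rail 0.96 [325.8, 231.0] [ 0.556  -0.0727  0.03  ] [[0.55, -0.32], [0.465, 0.146], [0.563, 0.188], [0.656, -0.319]]
tcp px [294.88279559 282.84662531] [289.88476148 185.42388874]
```

View pics/w2.png

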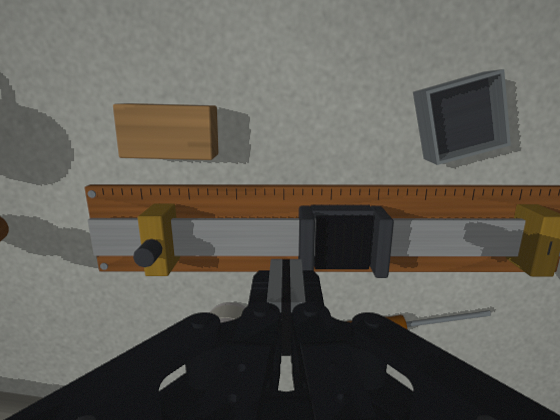

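The wrist view shows the pad spanning about (315,210) to (374,270), with dark shoulders at columns 307 and 382. The stud stop's block is at about (139–175, 205–275), and the rail runs along image row 237.

Run:
```python
from h import *
R=np.array([[-0.9825,-0.186],[-0.186,0.9825]]) # rows tool x, y
p=np.array(robot.state()["eef_pos"])[:2]
for n,px,z in [("rail lo",(240,219),.032),("rail hi",(240,256),.032),("padTL",(315,210),.046),("padBR",(374,270),.046),("padTR",(374,210),.046),("shoulderL outer top",(299,206),.062),("shoulderR outer top",(392,206),.062),("shoulderL out bot",(303,272),.062),("shR out bot",(389,276),.062),("stop out",(139,205),.056),("stop out lo",(146,275),.056),("stopright",(175,205),.056)]:
    w=ray("wrist",px,z); print(n,w.round(4),"tool rel mm",(1000*R@(w[:2]-p)).round(1))
```

```text
rail lo [ 0.5583 -0.1623  0.032 ] tool rel mm [-41.3 -47.3]
rail hi [ 0.5994 -0.1564  0.032 ] tool rel mm [-82.8 -49.1]
padTL [ 0.5307 -0.0908  0.046 ] tool rel mm [-27.5  28.1]
padBR [ 0.5833 -0.0177  0.046 ] tool rel mm [-92.7  90.2]
padTR [ 0.5203 -0.0343  0.046 ] tool rel mm [-27.8  85.5]
shoulderL outer top [ 0.5247 -0.1085  0.062 ] tool rel mm [-18.3  11.8]
shoulderR outer top [ 0.5092 -0.024   0.062 ] tool rel mm [-18.8  97.7]
shoulderL out bot [ 0.5906 -0.0916  0.062 ] tool rel mm [-86.2  16.2]
shR out bot [ 0.5796 -0.0074  0.062 ] tool rel mm [-91. 101.]
stop out [ 0.5527 -0.256   0.056 ] tool rel mm [ -18.4 -138.3]
stop out lo [ 0.6253 -0.2449  0.056 ] tool rel mm [ -91.8 -140.9]
stopright [ 0.5466 -0.2227  0.056 ] tool rel mm [ -18.6 -104.4]
```

Emit:
servo_tool:
  moves:
    - {"dx":-0.15,"dy":0.12,"dz":0.1,"roll":0.0,"jaw":0.0}
    - {"dx":-0.15,"dy":0.125,"dz":0.1,"roll":0.0,"jaw":0.0}
    - {"dx":0.0,"dy":0.0,"dz":0.19,"roll":0.0,"jaw":0.0}
    - {"dx":0.0,"dy":0.0,"dz":0.19,"roll":0.0,"jaw":0.0}
    - {"dx":0.0,"dy":0.0,"dz":0.19,"roll":0.0,"jaw":0.0}
    - {"dx":0.0,"dy":0.0,"dz":0.0,"roll":0.0,"jaw":0.0}
    - {"dx":0.0,"dy":0.0,"dz":0.0,"roll":0.0,"jaw":0.0}

```text
t: 3.25
eef_pos: [0.5594, -0.0646, 0.0785]
orientation: [0.0, -0.091, 0.996, -0.001]
contact_force: [0.4, 0.8, 0.6]
opening: -0.0001
grip_force: 0.0
```

```bash
python3 look.py w3
```

```text
3.25 [ 0.5594 -0.0646  0.0785] [ 1.000e-04 -9.120e-02  9.958e-01 -5.000e-04] [0.4 0.8 0.6] -0.00010687133022390343
slider_mid 0.57 [325.9, 237.4] [ 0.5476 -0.0461  0.055 ] [[0.53, -0.102], [0.514, -0.016], [0.587, 0.006], [0.606, -0.092]]
pad 0.79 [322.6, 233.8] [ 0.5494 -0.0463  0.046 ] [[0.538, -0.084], [0.528, -0.029], [0.586, -0.015], [0.597, -0.075]]
stop_stud 0.95 [5.7, 267.3] [ 0.5911 -0.2034  0.06  ] [[0.547, -0.204], [0.544, -0.187], [0.611, -0.189], [0.614, -0.208]]
rail 0.73 [286.8, 225.6] [ 0.5529 -0.0647  0.03  ] [[0.539, -0.225], [0.483, 0.071], [0.582, 0.116], [0.648, -0.231]]
tcp px [284.98116283 276.53720387] [285.02078928 247.10267421]
```

View pics/w3.png

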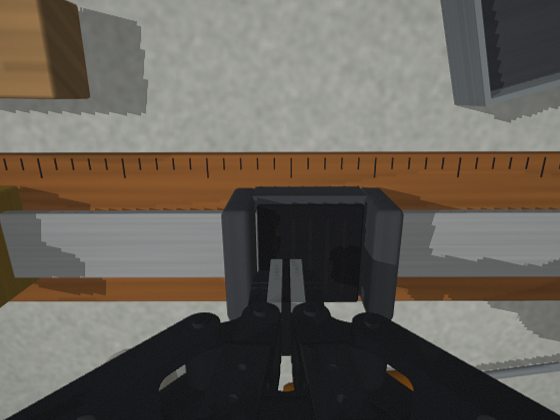

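Seen from close up, the pad spans columns 258–364 and the fingertips would land at (285,247). That is about 14 mm towards the stop from the pad centre and well centred across. I'll shift 9 mm back and go down to just above the pad, then press.

Emit:
servo_tool:
  moves:
    - {"dx":0.0,"dy":0.045,"dz":0.0,"roll":0.0,"jaw":0.0}
    - {"dx":0.0,"dy":0.0,"dz":0.07,"roll":0.0,"jaw":0.0}
    - {"dx":0.0,"dy":0.0,"dz":0.06,"roll":0.0,"jaw":0.0}
    - {"dx":0.0,"dy":0.0,"dz":0.015,"roll":0.0,"jaw":0.0}
    - {"dx":0.0,"dy":0.0,"dz":0.015,"roll":0.0,"jaw":0.0}
    - {"dx":0.0,"dy":0.0,"dz":0.0,"roll":0.0,"jaw":0.0}
    - {"dx":0.0,"dy":0.0,"dz":0.0,"roll":0.0,"jaw":0.0}

```text
t: 4.25
eef_pos: [0.557, -0.0556, 0.0462]
orientation: [-0.001, -0.092, 0.996, -0.001]
contact_force: [-7.2, -1.1, 8.2]
opening: -0.0
grip_force: 4.7
```

Emit:
servo_tool:
  moves:
    - {"dx":0.0,"dy":0.0,"dz":0.01,"roll":0.0,"jaw":0.0}
    - {"dx":0.0,"dy":0.0,"dz":0.01,"roll":0.0,"jaw":0.0}
    - {"dx":0.0,"dy":0.0,"dz":0.0,"roll":0.0,"jaw":0.0}

```text
t: 4.55
eef_pos: [0.5571, -0.0558, 0.0428]
orientation: [-0.001, -0.092, 0.996, -0.001]
contact_force: [-8.6, -0.5, 12.8]
opening: -0.0002
grip_force: 6.6
```

Emit:
servo_tool:
  moves:
    - {"dx":0.0,"dy":0.0,"dz":0.01,"roll":0.0,"jaw":0.0}
    - {"dx":0.0,"dy":0.0,"dz":0.0,"roll":0.0,"jaw":0.0}
    - {"dx":0.0,"dy":0.0,"dz":0.0,"roll":0.0,"jaw":0.0}

```text
t: 4.85
eef_pos: [0.5572, -0.0559, 0.0413]
orientation: [-0.001, -0.092, 0.996, -0.001]
contact_force: [-8.8, -0.8, 14.8]
opening: -0.0
grip_force: 7.2
```

Emit:
servo_tool:
  moves:
    - {"dx":0.0,"dy":-0.02,"dz":0.0,"roll":0.0,"jaw":0.0}
    - {"dx":0.0,"dy":-0.03,"dz":0.0,"roll":0.0,"jaw":0.0}
    - {"dx":0.0,"dy":-0.03,"dz":0.0,"roll":0.0,"jaw":0.0}
    - {"dx":0.0,"dy":-0.03,"dz":0.0,"roll":0.0,"jaw":0.0}
    - {"dx":0.0,"dy":-0.03,"dz":0.0,"roll":0.0,"jaw":0.0}
    - {"dx":0.0,"dy":-0.03,"dz":0.0,"roll":0.0,"jaw":0.0}
    - {"dx":0.0,"dy":-0.03,"dz":0.0,"roll":0.0,"jaw":0.0}
    - {"dx":0.0,"dy":0.0,"dz":0.0,"roll":0.0,"jaw":0.0}

```text
t: 5.65
eef_pos: [0.5646, -0.0962, 0.0415]
orientation: [-0.001, -0.091, 0.996, -0.002]
contact_force: [-8.1, -1.8, 13.3]
opening: 0.0001
grip_force: 7.1
```

```bash
python3 look.py w4
```

```text
5.65 [ 0.5646 -0.0962  0.0415] [-6.000e-04 -9.130e-02  9.958e-01 -1.500e-03] [-8.1 -1.8 13.3] 0.0001114130650425876
slider_mid 0.82 [303.0, 255.0] [ 0.5456 -0.093   0.055 ] [[0.598, -0.144], [0.525, -0.142], [0.52, -0.056], [0.595, -0.043]]
pad 0.88 [301.7, 255.0] [ 0.5497 -0.0922  0.046 ] [[0.587, -0.12], [0.541, -0.125], [0.533, -0.073], [0.578, -0.063]]
rail 0.61 [291.1, 244.6] [ 0.5526 -0.096   0.03  ] [[0.537, -0.229], [0.492, 0.012], [0.598, 0.059], [0.655, -0.235]]
tcp px [286.10187966 279.00384817] [286.09439395 283.99082988]
```

View pics/w4.png

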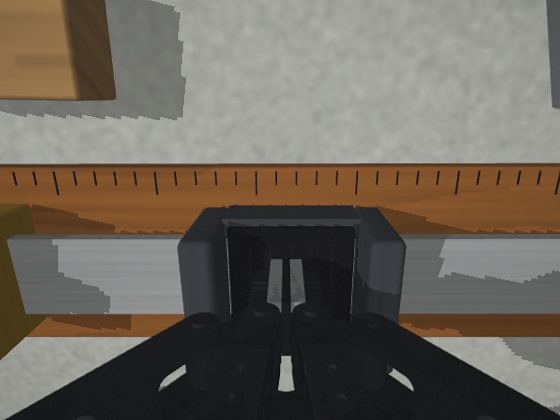

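The slider rides along with the fingers. The pad is at columns 228–356 with the tips near its centre, and the stop is at the far left.

Emit:
servo_tool:
  moves:
    - {"dx":0.0,"dy":-0.04,"dz":0.0,"roll":0.0,"jaw":0.0}
    - {"dx":0.0,"dy":-0.05,"dz":0.0,"roll":0.0,"jaw":0.0}
    - {"dx":0.0,"dy":-0.05,"dz":0.0,"roll":0.0,"jaw":0.0}
    - {"dx":0.0,"dy":-0.05,"dz":0.0,"roll":0.0,"jaw":0.0}
    - {"dx":0.0,"dy":-0.05,"dz":0.0,"roll":0.0,"jaw":0.0}
    - {"dx":0.0,"dy":-0.05,"dz":0.0,"roll":0.0,"jaw":0.0}
    - {"dx":0.0,"dy":-0.04,"dz":0.0,"roll":0.0,"jaw":0.0}
    - {"dx":0.0,"dy":0.0,"dz":0.0,"roll":0.0,"jaw":0.0}

```text
t: 6.75
eef_pos: [0.577, -0.1615, 0.0419]
orientation: [-0.0, -0.091, 0.996, -0.002]
contact_force: [-8.3, -2.2, 14.3]
opening: -0.0002
grip_force: 6.9
```

```bash
python3 look.py w5
```

```text
6.75 [ 0.577  -0.1615  0.0419] [-2.000e-04 -9.120e-02  9.958e-01 -1.700e-03] [-8.3 -2.2 14.3] -0.00023066356817736275
slider_mid 0.73 [300.2, 253.0] [ 0.5573 -0.1593  0.055 ] [[0.609, -0.209], [0.536, -0.207], [0.532, -0.12], [0.607, -0.108]]
stop_stud 0.75 [110.2, 287.8] [ 0.5838 -0.2312  0.06  ] [[0.552, -0.256], [0.544, -0.211], [0.617, -0.205], [0.627, -0.257]]
rail 0.95 [330.7, 236.1] [ 0.5573 -0.1436  0.03  ] [[0.55, -0.294], [0.505, -0.053], [0.611, -0.006], [0.666, -0.301]]
tcp px [285.43484121 279.03903556] [285.40795019 283.63505729]
```

View pics/w5.png

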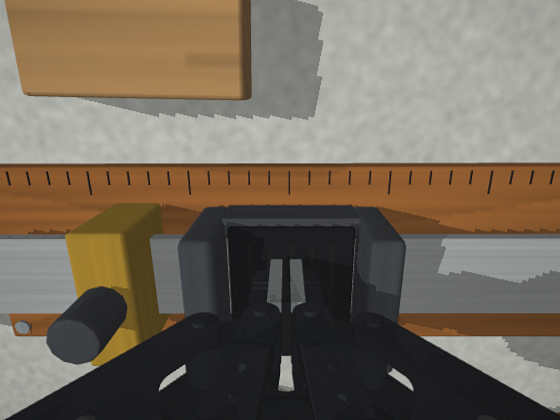

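The slider now has about 16 mm to go, from the block edge at column 151 to the slider end at about 180. I'll creep the rest.

Emit:
servo_tool:
  moves:
    - {"dx":0.0,"dy":-0.02,"dz":0.0,"roll":0.0,"jaw":0.0}
    - {"dx":0.0,"dy":-0.02,"dz":0.0,"roll":0.0,"jaw":0.0}
    - {"dx":0.0,"dy":-0.015,"dz":0.0,"roll":0.0,"jaw":0.0}
    - {"dx":0.0,"dy":-0.01,"dz":0.0,"roll":0.0,"jaw":0.0}
    - {"dx":0.0,"dy":-0.01,"dz":0.0,"roll":0.0,"jaw":0.0}
    - {"dx":0.0,"dy":0.0,"dz":0.0,"roll":0.0,"jaw":0.0}

```text
t: 7.65
eef_pos: [0.5796, -0.1755, 0.0419]
orientation: [-0.0, -0.092, 0.996, -0.002]
contact_force: [-7.8, -0.9, 12.7]
opening: -0.0002
grip_force: 6.9
```

Emit:
servo_tool:
  moves:
    - {"dx":0.0,"dy":-0.01,"dz":0.0,"roll":0.0,"jaw":0.0}
    - {"dx":0.0,"dy":-0.01,"dz":0.0,"roll":0.0,"jaw":0.0}
    - {"dx":0.0,"dy":0.0,"dz":0.0,"roll":0.0,"jaw":0.0}

```text
t: 7.95
eef_pos: [0.5803, -0.1793, 0.0419]
orientation: [-0.0, -0.092, 0.996, -0.001]
contact_force: [-7.4, -1.1, 14.4]
opening: 0.0002
grip_force: 6.9
```

Emit:
servo_tool:
  moves:
    - {"dx":0.0,"dy":-0.01,"dz":0.0,"roll":0.0,"jaw":0.0}
    - {"dx":0.0,"dy":-0.01,"dz":0.0,"roll":0.0,"jaw":0.0}
    - {"dx":0.0,"dy":0.0,"dz":0.0,"roll":0.0,"jaw":0.0}

```text
t: 8.25
eef_pos: [0.581, -0.1829, 0.0417]
orientation: [-0.0, -0.092, 0.996, -0.001]
contact_force: [-7.2, 0.7, 13.1]
opening: 0.0002
grip_force: 7.0
```

```bash
python3 look.py w6
```

```text
8.25 [ 0.581  -0.1829  0.0417] [-3.000e-04 -9.160e-02  9.958e-01 -1.200e-03] [-7.2  0.7 13.1] 0.00023059941656666244
slider_mid 0.62 [302.3, 252.5] [ 0.561  -0.1804  0.055 ] [[0.613, -0.231], [0.54, -0.229], [0.536, -0.142], [0.611, -0.13]]
pad 0.7 [304.3, 253.2] [ 0.5652 -0.1783  0.046 ] [[0.604, -0.207], [0.558, -0.213], [0.549, -0.16], [0.594, -0.149]]
stop_stud 0.57 [149.9, 277.0] [ 0.5801 -0.2379  0.06  ] [[0.62, -0.256], [0.546, -0.248], [0.546, -0.221], [0.62, -0.224]]
stop_plain 0.35 [150.1, 272.1] [ 0.5803 -0.2393  0.056 ] [[0.624, -0.258], [0.548, -0.25], [0.548, -0.221], [0.624, -0.225]]
rail 0.6 [333.5, 240.5] [ 0.5634 -0.1639  0.03  ] [[0.553, -0.311], [0.509, -0.075], [0.614, -0.029], [0.668, -0.316]]
tcp px [286.88331361 278.9928061 ] [286.90072698 283.75096697]
```

View pics/w6.png

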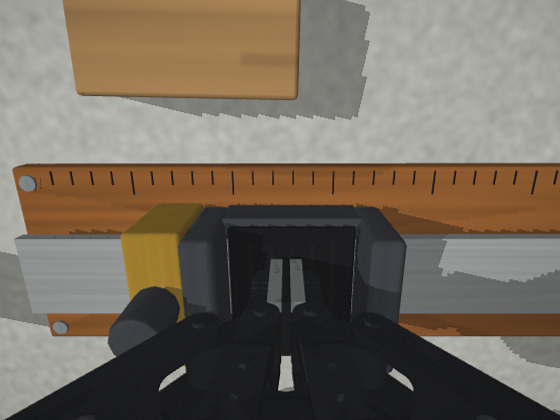

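The slider's end now looks flush with, or within a millimetre or two of, the brass block at about column 182. I'll push on until the force shows contact.

Emit:
servo_tool:
  moves:
    - {"dx":0.0,"dy":-0.01,"dz":0.0,"roll":0.0,"jaw":0.0}
    - {"dx":0.0,"dy":0.0,"dz":0.0,"roll":0.0,"jaw":0.0}

```text
t: 8.75
eef_pos: [0.5814, -0.1836, 0.0414]
orientation: [-0.0, -0.092, 0.996, -0.0]
contact_force: [-8.2, 5.1, 13.9]
opening: -0.0
grip_force: 7.1
```

Emit:
servo_tool:
  moves:
    - {"dx":0.0,"dy":-0.01,"dz":0.0,"roll":0.0,"jaw":0.0}
    - {"dx":0.0,"dy":0.0,"dz":0.0,"roll":0.0,"jaw":0.0}

```text
t: 8.95
eef_pos: [0.5824, -0.1849, 0.0416]
orientation: [0.001, -0.092, 0.996, 0.0]
contact_force: [-5.4, 7.7, 14.2]
opening: 0.0002
grip_force: 7.0
```

The slider is butted, with the reaction up to 7.7 N. I'll lift straight off.

Emit:
servo_tool:
  moves:
    - {"dx":0.0,"dy":0.0,"dz":-0.04,"roll":0.0,"jaw":0.0}
    - {"dx":0.0,"dy":0.0,"dz":-0.1,"roll":0.0,"jaw":0.0}
    - {"dx":0.0,"dy":0.0,"dz":-0.15,"roll":0.0,"jaw":0.0}
    - {"dx":0.0,"dy":0.0,"dz":-0.15,"roll":0.0,"jaw":0.0}
    - {"dx":0.0,"dy":0.0,"dz":-0.15,"roll":0.0,"jaw":0.0}
    - {"dx":0.0,"dy":0.0,"dz":0.0,"roll":0.0,"jaw":0.0}
    - {"dx":0.0,"dy":0.0,"dz":0.0,"roll":0.0,"jaw":0.0}

```text
t: 9.65
eef_pos: [0.5821, -0.1855, 0.1573]
orientation: [0.0, -0.092, 0.996, 0.0]
contact_force: [-0.4, -0.6, -1.6]
opening: -0.0001
grip_force: 0.0
```

```bash
python3 look.py w7
```

```text
9.65 [ 0.5821 -0.1855  0.1573] [ 3.000e-04 -9.150e-02  9.958e-01  1.000e-04] [-0.4 -0.6 -1.6] -8.978639510199205e-05
slider_mid 0.81 [296.6, 206.9] [ 0.5772 -0.1785  0.055 ] [[0.623, -0.221], [0.553, -0.23], [0.538, -0.145], [0.607, -0.128]]
pad 0.71 [296.1, 204.9] [ 0.5783 -0.1784  0.046 ] [[0.559, -0.212], [0.549, -0.159], [0.605, -0.146], [0.616, -0.203]]
stop_stud 0.58 [296.0, 205.0] [ 0.5744 -0.1797  0.06  ] [[0.621, -0.22], [0.552, -0.23], [0.536, -0.146], [0.604, -0.129]]
rail 0.92 [354.5, 193.3] [ 0.5659 -0.1337  0.03  ] [[0.555, -0.316], [0.495, 0.006], [0.586, 0.046], [0.653, -0.311]]
tcp px [286.61755962 281.51620287] [285.99633571 207.35891683]
```

View pics/w7.png

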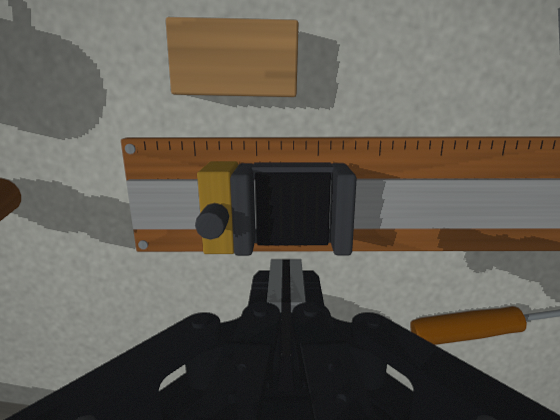

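The slider at columns 232–355 sits flush against the stud stop at 197–235. The pad is up and the fingers are clear.

```bash
python3 -c "
from plant import robot
print(robot.close_job())"
```

```text
the job is handed in; nothing more can be done
None
```

The slider is butted against the stud stop, with the pad up, the brake on and the fingers clear; I handed the job in at about 10 s of the 42 s allowed.

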